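# Click the jar keeper into its notch

### The arm

A 7-joint arm with a two-finger parallel gripper is mounted at the origin on a cart in front of the work surface, level with it; the furniture and walls round the work are solid. World frame = base frame: x ahead of the robot, y to its left, z up, the work surface at z = 0. Lengths are in mm, angles in rad, forces in N, time in s.
With the tool pointing down it reaches from about 400 to 850 mm from the base axis. Payload 6.9 kg.
Tool frame: the origin (TCP) lies between the finger pads; the fingertips stand 17 mm ahead of it and the grasp point (between the pads) lies 2 mm behind it; z points along the fingers, y is the line along which they close (so a half turn about z gives the same grasp; the last joint's range is limited). The gripper opens to 85 mm and grips with 20 to 120 N. Pads are 22 mm wide; open, the fingers measure 114 mm over their backs; the gripper's body (76 mm by 85 mm) begins 54 mm behind the grasp point. The pads swing forward as they close: fully open they stand 13 mm farther back than shut.
Start: joints at [-1.111, 0.507, -0.238, 1.5, 0.126, 1.149, -0.155], TCP at [216.559, 586.272, 248.275] pointing down, gripper open.
Joint ranges: [-3.08, 3.08], [-0.24, 2.05], [-1.43, 1.35], [0, 2.5], [-1.52, 4.66], [0.17, 1.96], [-2.89, 2.89]. Speed limits (rad/s): [2.39, 2.39, 3.14, 3.14, 3.14, 3.14, 3.14].

### API

Orientations are given as a rotation vector (axis times angle).
In Python, from station import observe, capture, camera_info, finish_job gives the robot as it stands.
- The arm moves only by the tool play_rows, never from a script. Its argument "deltas" is a list of rows, each a list of 7 numbers: the turn, a rotation vector about the tool's x, y, z in rad, then the shift along the tool's x, y, z in mm, then the opening, from 0 (shut) to 1 (fully open). In form: [[ax, ay, az, x, y, z, jaw], ...]. A call has 1 to 20 rows; each row is the pose to reach, as a shift and turn from the pose commanded when the call began, along the tool's axes at that moment; what a row does not reach only later rows make up. A row lasts 1/8 s, in which the tool goes at most 62.5 mm and 10.7 degrees, less where a joint would pass 70% of its speed; a pose out of reach is approached as far as the arm can. A call with a gripper value outside its range is refused whole. The fingers move at their own pace and stop on an object; "newtons" is the grip in N (left out, the last holds). Time passes only in rows, so rows that repeat a pose let the fingers close. It gives the time, the measured TCP pose, the force, the opening and the grip force at its end, in the units of the state.
- observe(): the state, without advancing time (a new reading comes with each control period).
- capture(name): name is "side" or "top"; returns (picture, depth): 480x640x3 uint8, red, green, blue; 480x640 float32, mm along the optical axis (not along the pixel's ray), 0 where there is no reading.
- camera_info(name): a dict with "fovy" (degrees; the focal length in pixels is half the picture's height over the tangent of half this angle, whatever the lens; pixels are square), "cx", "cy" (the principal point, pixels), "distortion" ([k1, k2, p1, p2, k3] as OpenCV has them; the pictures are not rectified), "R" (3x3) and "t" (3): a world point X has camera coordinates R X + t. Camera axes: x right, y down, z forward; pixel columns grow to the right and rows downward; lengths in mm; the calibration is good to about 2 mm. A picture is of the moment at which its call begins. camera_info takes no time and is no camera call.
- finish_job(): hands the job in; it is judged then, once.
The state is a dict: "time": time; "q": joint angles; "qvel": joint speeds; "joint_torque": joint torques, N m; "ee_pos": TCP position; "eef_rot": TCP orientation; "contact_force": force on the tool from outside, world axes, zero at the start; "moment": the same for the moment, N m; "finger_gap": finger opening in mm; "gripper_force": force on a finger pad.
Only numpy, scipy, OpenCV 4.12 (cv2) and the standard library are available. Lean on these libraries where they do the work, as an engineer would, in place of code of your own. Each camera call takes 0.05 s, during which the arm holds its last target. There are 200 camera calls.

### The job

Close up the jar rack: with your fingertips, push the sliding keeper along its rail towards the jars until you feel it click into the notch of the little brass block, and leave it resting there. Only push the keeper, never pinch it, and do not push it on past the block. Leave the jars and everything else on the worktop where they stand.

Things in the scene. Friction and masses are not known exactly. Their poses are not given: they have to be found in the camera images.
- keeper (a joint): Sliding keeper on a straight level rail on the robot's side of a pale wooden jar rack (fixed; board 123 x 270 x 10 mm). Value in m along the rail: 0 at the rail's near end, growing away from the robot (about world +x, a little to the left) to the jars, at most 0.20. About 0.5 N of friction; stays where left. A grey saddle 44 mm long with a black thumb plate, a bookend and a sprung steel ball.
- thumb_face (a point): Middle of the face to push on: the near (trailing) face of the keeper's black upright thumb plate, 95 mm above the worktop. It looks straight back along the rail, towards the robot and away from the jars. The plate is 28 mm wide across the rail, 16 mm thick, and stands 30 to 125 mm above the worktop. x axis along the rail to the jars, y across it to the left, z up.
- bookend (a point): The keeper's aluminium plates on the jar side: an upright plate 80 mm across the rail, 6 mm thick, top 94 mm above the worktop, jar-side face 15 mm ahead of the keeper's middle; and a strip 26 mm wide up the jar side of the thumb plate, to 120 mm. Fingers on this and the thumb plate at once count as pinching. This point: middle of the jar-side face of the wide plate.
- keeper_mark (a point): Point of the keeper at its mid-length, on its right side under the steel ball, 18 mm above the worktop. It coincides with notch when the ball lies in the notch.
- notch (a point): Centre of the notch between two bars, 12 mm apart along the rail, on a fixed brass block (26 x 14 mm) right of the rail, 40 to 105 mm ahead of the keeper at first. Push rises to 6-9 N from 13 mm before the notch and drops 6 mm before it; the ball then draws the keeper home and holds it. Jars begin 10 mm or more ahead of the bookend of a seated keeper. x axis along the rail to the jars.
- orange_jar: Loose glass jar with an orange-yellow lid, 47 mm across, 78 mm high, standing on the rack's board, in a row with the other jar, either one nearer the keeper. Origin at the middle of its underside.
- dark_jar: Loose glass jar with a dark brown lid, 46 mm across, 80 mm high, standing on the rack's board, in a row with the other jar, either one nearer the keeper. Origin at the middle of its underside.
- red_tin: Loose red tin, 57 mm across, 72 mm high, on the worktop to the right of the rack. Origin at the middle of its underside.
- bowl: Loose small white bowl, 85 mm across, 40 mm high, on the worktop to the right of the rack. Origin at the middle of its underside.
- weight: Loose brass weight, 38 mm across, 39 mm high, on the worktop to the right of the rack. Origin at the middle of its underside.
- coffee_jar: Loose glass jar with a red lid, 63 mm across, 90 mm high, on the worktop right of and behind the rack. Origin at the middle of its underside.
- stone_bird: Loose small stone ornament, 36 x 48 mm, 61 mm high, on the worktop right of and behind the rack. Origin at the middle of its underside.
Mind the look-alikes: they are no part of the job. Leave any purple look-alike of the dark_jar alone. Leave any purple look-alike of the orange_jar alone.

How it is judged:
By the outcome, as a careful person would: the job done as asked, in the order asked, and still so for the second after the job is handed in, with the robot touching nothing.
It also fails if it takes over 37 s, if anything falls off the work surface, if the arm or the gripper's body presses on something with over 40 N, if the wrist force passes 120 N, or if a joint passes its speed limit or range.

## Working session

There is one attempt and no reset: what is moved stays moved. The work goes in short steps, Python scripts to look and compute and a tool call to move; the robot and the scene stay as the last step left them, time stands still between calls to the robot, and variables do not carry over. Pictures are saved under pics/ and viewed, at most 10 in all, crops included, and the job is handed in when it is done.

Besides the shell and the picture viewer there is one more tool, called after "Request:" as name(argument=value, ...) on one line, values as JSON. play_rows: Moves the arm, as the interface text tells. Its arguments: {"type":"object","properties":{"deltas":{"type":"array"},"newtons":{"type":"number"}},"required":["deltas"]}

```bash
mkdir -p pics; cat > h.py <<'E'
import numpy as np, cv2
from station import *
def cam(n):
    c=camera_info(n); f=240/np.tan(np.radians(c["fovy"])/2)
    return np.array([[f,0,c["cx"]],[0,f,c["cy"]],[0,0,1.]]),np.array(c["distortion"],float),np.array(c["R"]),np.array(c["t"])
def ray(n,uv):
    K,d,R,t=cam(n); p=cv2.undistortPoints(np.array([[uv]],float),K,d)[0,0]
    return -R.T@t, R.T@np.array([p[0],p[1],1.])
def at_depth(n,uv,z):
    o,r=ray(n,uv); return o+r*z
def at_z(n,uv,z):
    o,r=ray(n,uv); return o+r*(z-o[2])/r[2]
def proj(n,X):
    K,d,R,t=cam(n); return cv2.projectPoints(np.array([X],float),cv2.Rodrigues(R)[0],t,K,d)[0][0,0]
E
python3 - <<'E'
from h import *
for n in("side","top"):
    p,d=capture(n); cv2.imwrite(f"pics/{n}0.png",p[:,:,::-1]); np.savez(f"{n}0.npz",p=p,d=d)
    o,r=ray(n,(320,240)); print(n,o.round(),r.round(2))
s=observe(); print(s["time"],s["ee_pos"],s["eef_rot"],s["finger_gap"])
E
```

```text
side [  77. -677.  885.] [ 0.4   0.64 -0.66]
top [ 344.  250. 1500.] [ 0.15 -0.09 -0.98]
0.1 [216.45585323 585.87803334 247.52026345] [-5.52830050e-01 -3.09229982e+00  2.45204008e-03] 85.2611005042148
```

View pics/side0.png

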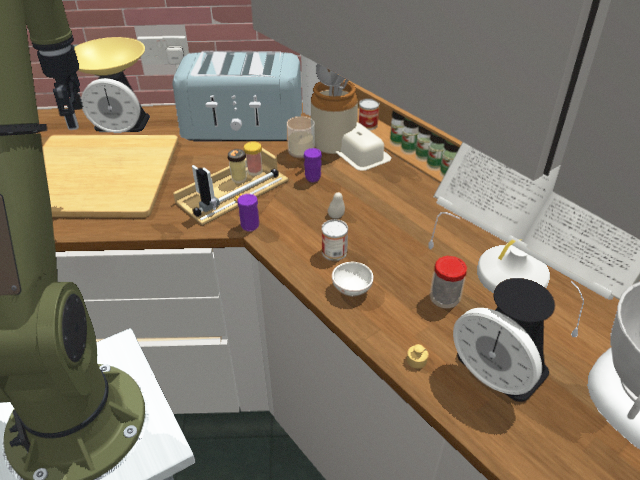

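View pics/top0.png

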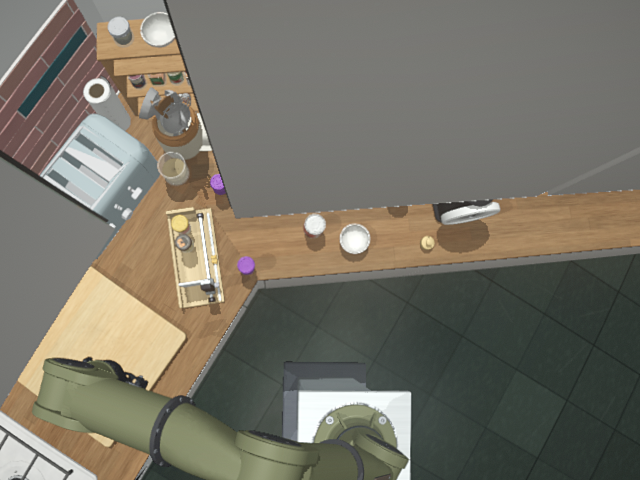

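The side view shows the rack at about (232,185), with the black thumb plate at (204,187). The top view shows the rack at (195,257), with the keeper at (208,287). Possible confusions are the purple jars at (248,212) and (313,165) in the side view, which aren't the target. The keeper is the only sliding part, so next I'll take close crops.

```bash
python3 - <<'E'
from h import *
s=cv2.imread("pics/side0.png")[130:235,165:305]; t=cv2.imread("pics/top0.png")[200:320,150:270]
cv2.imwrite("pics/sc.png",cv2.resize(s,None,fx=5.7,fy=5.7,interpolation=cv2.INTER_CUBIC)); cv2.imwrite("pics/tc.png",cv2.resize(t,None,fx=5,fy=5,interpolation=cv2.INTER_CUBIC))
E
```

```text
(no output)
```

View pics/sc.png

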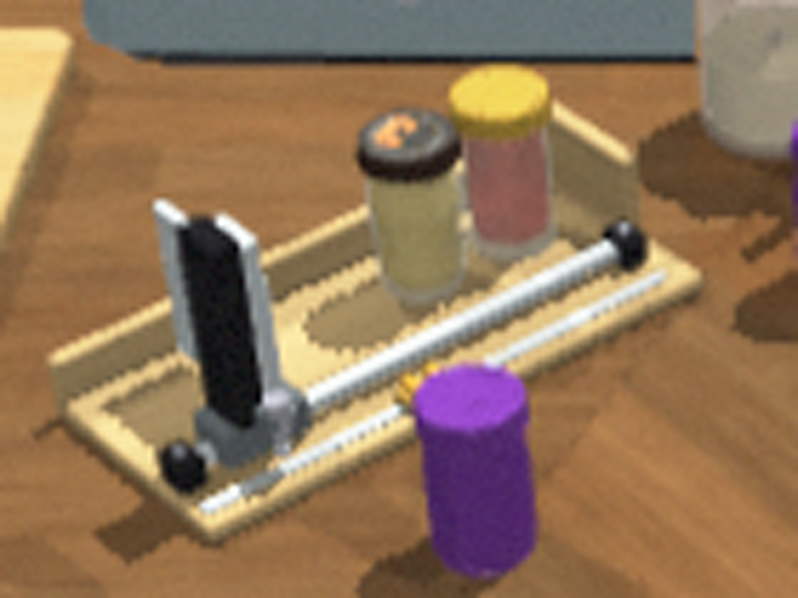

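View pics/tc.png

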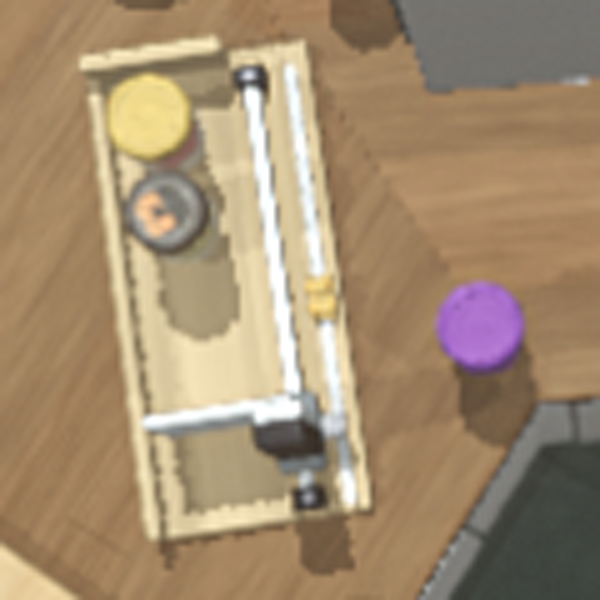

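The crops show:

| Item | Side crop | Top crop |
|---|---|---|
| Thumb plate | (225,320) | (288,435) |
| Ball | not read | (334,426) |
| Brass notch | (415,385) | (320,297) |
| Rail knobs | (185,465) and (625,245) | (308,497) and (248,76) |

Now I'll turn these into positions.

```bash
python3 - <<'E'
from h import *
T=lambda x,y:(150+(x+.5)/5-.5,200+(y+.5)/5-.5)
S=lambda x,y:(165+(x+.5)/5.7-.5,130+(y+.5)/5.7-.5)
def tri(a,b):
    o1,r1=ray("top",T(*a));o2,r2=ray("side",S(*b))
    A=np.c_[r1,-r2]; k=np.linalg.lstsq(A,o2-o1,rcond=None)[0]
    p,q=o1+k[0]*r1,o2+k[1]*r2; return ((p+q)/2).round(1),np.linalg.norm(p-q).round(1)
print("knobN",tri((308,497),(185,465)));print("knobF",tri((248,76),(625,245)))
print("notch",tri((320,297),(415,385)))
n=at_z("top",T(308,497),30);f=at_z("top",T(248,76),30)
print("rail z30",n,f)
e1=at_z("top",T(368,508),10);e2=at_z("top",T(305,42),10);print("edge",e1,e2)
for a,b in((n,f),(e1,e2)):
    d=b-a;print(np.degrees(np.arctan2(d[1],d[0])),np.linalg.norm(d))
print("notch",at_z("top",T(320,297),24),"ball",at_z("top",T(334,426),24))
d=np.load("top0.npz")["d"];p=[]
for v in range(280,300):
  for u in range(196,220):
    X=at_depth("top",(u,v),d[v,u]); 
    if X[2]>110:p.append(X)
p=np.array(p);print("plate top",len(p),p.min(0),p.max(0),p.mean(0))
d=np.load("side0.npz")["d"];p=[]
for v in range(160,205):
  for u in range(190,215):
    X=at_depth("side",(u,v),d[v,u])
    if 60<X[2]<130 and 500<X[0]<800:p.append(X)
p=np.array(p);print("side plate",len(p),p.min(0),p.max(0));np.save("plate.npy",p)
print(camera_info("top")["fovy"])
E
```

```text
knobN (array([400.7, 410.8,  18.6]), np.float64(3.1))
knobF (array([636.7, 455.9,  17.3]), np.float64(2.0))
notch (array([510.2, 409.8,  17.8]), np.float64(1.8))
rail z30 [398.76331996 409.96956803  30.        ] [633.30105822 454.48055268  30.        ]
edge [394.32243829 378.53383921  10.        ] [658.08856437 425.8692878   10.        ]
10.745898026000305 238.72406335230878
10.173997875452352 267.9798760361854
notch [510.34259024 408.86176641  24.        ] ball [438.63967591 397.94335567  24.        ]
plate top 104 [418.57237945 401.61372044 110.88188328] [444.74902892 430.87860919 132.78256003] [431.72852188 415.82864885 121.67144236]Traceback (most recent call last):
  File "<stdin>", line 27, in <module>
    return umr_minimum(a, axis, None, out, keepdims, initial, where)
ValueError: zero-size array to reduction operation minimum which has no identity
```

Findings:
- The rail points about 10.4° left of +x, and the remaining travel is about 72 mm.
- The near face of the plate is at along ≈ 489 and lateral ≈ 331.

I'll go to a standoff behind the keeper with the fingers shut and the tool turned square to the rail.

Request:
play_rows(deltas=[[0,0,-0.06,-25,-13,1,0],[0,0,-0.13,-55,-28,2,0],[0,0,-0.21,-88,-45,3,0],[0,0,-0.29,-120,-62,4,0],[0,0,-0.37,-152,-79,5,0],[0,0,-0.45,-184,-95,6,0],[0,0,-0.51,-206,-106,7,0],[0,0,-0.536,-216,-112,8,0],[0,0,-0.536,-216,-112,8,0],[0,0,-0.536,-216,-112,8,0]], newtons=20)

```text
time: 1.35
ee_pos: [379.7, 406.9, 240.2]
eef_rot: [0.286, -3.128, -0.0]
contact_force: [-0.6, 1.8, 0.6]
finger_gap: 0.0
gripper_force: 0.0
```

Request:
play_rows(deltas=[[0,0,0,0,0,20,0],[0,0,0,0,0,50,0],[0,0,0,0,0,80,0],[0,0,0,0,0,110,0],[0,0,0,0,0,127,0],[0,0,0,0,0,135,0],[0,0,0,0,0,135,0]])

```text
time: 2.22
ee_pos: [379.9, 406.8, 105.1]
eef_rot: [0.287, -3.128, 0.0]
contact_force: [0.5, -0.0, 0.9]
finger_gap: -0.1
gripper_force: 0.0
```

```bash
python3 - <<'E'
from h import *
print(observe()["ee_pos"])
s,_=capture("side");t,_=capture("top")
s=cv2.resize(s[110:235,150:290,::-1],None,fx=4,fy=4,interpolation=cv2.INTER_CUBIC)[:480]
t=cv2.resize(t[240:320,165:245,::-1],None,fx=6,fy=6,interpolation=cv2.INTER_CUBIC)
t=cv2.resize(t,(240*1,240)); o=np.zeros((480,800,3),np.uint8);o[:s.shape[0],:560]=s;o[:240,560:]=t
cv2.imwrite("pics/c1.png",o)
E
```

```text
[379.85778722 406.82194376 105.13932341]
```

View pics/c1.png

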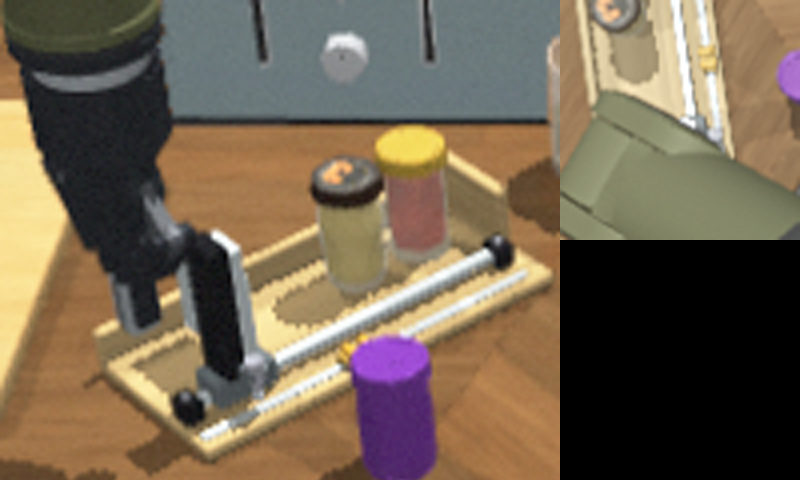

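The side crop shows the shut fingertips at (140,310), behind the plate at (220,300) with a gap between them. I'll advance part of the way along the rail, then look again.

Request:
play_rows(deltas=[[0,0,0,-6,0,0,0],[0,0,0,-14,0,0,0],[0,0,0,-19,0,0,0],[0,0,0,-22,0,0,0],[0,0,0,-25,0,0,0],[0,0,0,-28,0,0,0],[0,0,0,-31,0,0,0],[0,0,0,-34,0,0,0],[0,0,0,-38,0,0,0],[0,0,0,-42,0,0,0],[0,0,0,-46,0,0,0],[0,0,0,-50,0,0,0],[0,0,0,-54,0,0,0],[0,0,0,-58,0,0,0],[0,0,0,-62,0,0,0],[0,0,0,-66,0,0,0],[0,0,0,-69,0,0,0],[0,0,0,-71,0,0,0],[0,0,0,-72,0,0,0],[0,0,0,-72,0,0,0]])

```text
time: 4.82
ee_pos: [451.3, 419.3, 105.2]
eef_rot: [-0.286, 3.129, -0.0]
contact_force: [-0.4, 0.9, 0.2]
finger_gap: 0.1
gripper_force: 0.0
```

```bash
cat >> h.py <<'E'
def look(name):
    s,_=capture("side");t,_=capture("top")
    s=cv2.resize(s[130:220,180:270,::-1],None,fx=6,fy=6,interpolation=cv2.INTER_CUBIC)
    t=cv2.resize(t[245:305,195:225,::-1],None,fx=8,fy=8,interpolation=cv2.INTER_CUBIC)
    o=np.zeros((540,780,3),np.uint8);o[:,:540]=s;o[:480,540:]=t
    cv2.imwrite(name,o)
E
python3 -c "from h import *;look('pics/c2.png')"
```

```text
(no output)
```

View pics/c2.png

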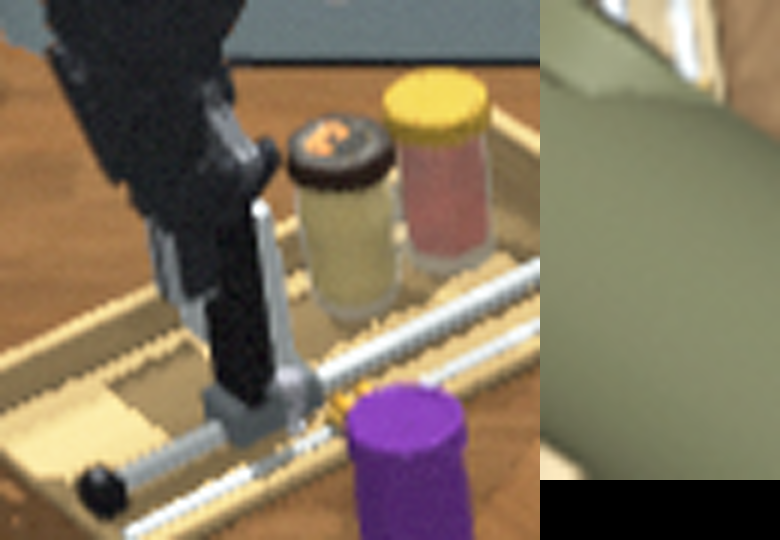

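The keeper moved with the fingers: the ball is now at about (298,408) in the crop and the brass block at (345,402). I'll work out the remaining distance.

```bash
python3 - <<'E'
from h import *
S=lambda x,y:(165+(x+.5)/5.7-.5,130+(y+.5)/5.7-.5)
C=lambda x,y:(180+(x+.5)/6-.5,130+(y+.5)/6-.5)
d=np.array([.9836,.1805,0])
for n,p in dict(notch=S(415,385),saddleR0=S(222,462),saddleR1=C(243,443),plateb0=S(250,420),plateb1=C(262,403),ball0=S(283,430),ball1=C(296,410)).items():
    X=at_z("side",p,24); print(n,X.round(1),(X@d).round(1))
E
```

```text
notch [506.2 402.3  24. ] 570.5
saddleR0 [414.1 397.1  24. ] 479.0
saddleR1 [459.5 401.8  24. ] 524.5
plateb0 [435.7 417.5  24. ] 504.0
plateb1 [477.4 422.3  24. ] 545.8
ball0 [444.8 403.6  24. ] 510.4
ball1 [487.2 410.5  24. ] 553.3
```

Request:
play_rows(deltas=[[0,0,0,-2,0,0,0],[0,0,0,-4,0,0,0],[0,0,0,-6,0,0,0],[0,0,0,-7,0,0,0],[0,0,0,-8,0,0,0],[0,0,0,-8,0,0,0]])

```text
time: 5.68
ee_pos: [459.2, 420.9, 105.3]
eef_rot: [-0.286, 3.128, 0.0]
contact_force: [0.5, 0.1, -0.3]
finger_gap: -0.1
gripper_force: 0.0
```

Request:
play_rows(deltas=[[0,0,0,-1,0,0,0],[0,0,0,-2,0,0,0],[0,0,0,-2,0,0,0]])

```text
time: 6.05
ee_pos: [461.2, 421.2, 105.3]
eef_rot: [-0.286, 3.128, 0.0]
contact_force: [-0.3, -0.3, 0.2]
finger_gap: 0.2
gripper_force: 0.0
```

Request:
play_rows(deltas=[[0,0,0,-1,0,0,0],[0,0,0,-2,0,0,0],[0,0,0,-2,0,0,0]])

```text
time: 6.42
ee_pos: [463.1, 421.6, 105.2]
eef_rot: [-0.286, 3.129, 0.0]
contact_force: [0.3, -0.9, 0.6]
finger_gap: -0.0
gripper_force: 0.0
```

Request:
play_rows(deltas=[[0,0,0,-1,0,0,0],[0,0,0,-2,0,0,0]])

```text
time: 6.68
ee_pos: [465.0, 421.9, 105.3]
eef_rot: [0.286, -3.129, 0.0]
contact_force: [-1.3, 0.4, 0.6]
finger_gap: 0.4
gripper_force: 0.3
```

Request:
play_rows(deltas=[[0,0,0,-1,0,0,0],[0,0,0,-2,0,0,0]])

```text
time: 6.92
ee_pos: [467.0, 422.3, 105.3]
eef_rot: [0.286, -3.129, 0.0]
contact_force: [0.2, 0.7, -1.0]
finger_gap: -0.2
gripper_force: 0.3
```

Request:
play_rows(deltas=[[0,0,0,-1,0,0,0],[0,0,0,-2,0,0,0]])

```text
time: 7.18
ee_pos: [469.0, 422.7, 105.3]
eef_rot: [0.286, -3.129, -0.0]
contact_force: [-1.4, 0.0, 0.5]
finger_gap: 0.2
gripper_force: 0.3
```

Request:
play_rows(deltas=[[0,0,0,-1,0,0,0],[0,0,0,-1,0,0,0]])

```text
time: 7.42
ee_pos: [470.1, 422.9, 105.3]
eef_rot: [-0.286, 3.128, 0.0]
contact_force: [0.2, 0.2, 0.3]
finger_gap: 0.1
gripper_force: 0.0
```

Request:
play_rows(deltas=[[0,0,0,-1,0,0,0],[0,0,0,-1,0,0,0]])

```text
time: 7.68
ee_pos: [470.4, 423.0, 105.3]
eef_rot: [0.286, -3.128, 0.0]
contact_force: [-2.2, -0.5, 1.0]
finger_gap: -0.1
gripper_force: 1.3
```

Request:
play_rows(deltas=[[0,0,0,-1,0,0,0],[0,0,0,-1,0,0,0]])

```text
time: 7.92
ee_pos: [470.8, 423.0, 105.3]
eef_rot: [0.286, -3.127, 0.001]
contact_force: [-5.2, -1.9, 4.0]
finger_gap: -0.1
gripper_force: 2.7
```

Request:
play_rows(deltas=[[0,0,0,-1,0,0,0],[0,0,0,-1,0,0,0]])

```text
time: 8.18
ee_pos: [471.0, 423.1, 105.3]
eef_rot: [0.287, -3.126, 0.002]
contact_force: [-7.4, -2.6, 5.8]
finger_gap: -0.1
gripper_force: 3.9
```

Request:
play_rows(deltas=[[0,0,0,-1,0,0,0],[0,0,0,-1,0,0,0]])

```text
time: 8.43
ee_pos: [471.9, 423.2, 105.3]
eef_rot: [0.287, -3.125, 0.002]
contact_force: [-8.0, -2.9, 4.2]
finger_gap: -0.1
gripper_force: 3.8
```

Request:
play_rows(deltas=[[0,0,0,-1,0,0,0],[0,0,0,-1,0,0,0]])

```text
time: 8.68
ee_pos: [473.3, 423.5, 105.3]
eef_rot: [0.287, -3.126, 0.002]
contact_force: [-5.3, -1.6, 3.5]
finger_gap: 0.0
gripper_force: 3.0
```

Request:
play_rows(deltas=[[0,0,0,-1,0,0,0],[0,0,0,-1,0,0,0]])

```text
time: 8.93
ee_pos: [475.4, 423.9, 105.3]
eef_rot: [0.286, -3.128, 0.0]
contact_force: [-2.8, -0.8, 1.8]
finger_gap: -0.1
gripper_force: 1.7
```

Request:
play_rows(deltas=[[0,0,0,-1,0,0,0],[0,0,0,-1,0,0,0]])

```text
time: 9.18
ee_pos: [477.7, 424.2, 105.3]
eef_rot: [-0.285, 3.127, 0.001]
contact_force: [1.0, 0.1, 0.2]
finger_gap: 0.2
gripper_force: 0.0
```

The push peaked at about 8 N, then dropped to zero. I'll back straight off and check where the keeper sits.

Request:
play_rows(deltas=[[0,0,0,5,0,0,0],[0,0,0,15,0,0,0],[0,0,0,28,0,0,0],[0,0,0,40,0,0,0],[0,0,0,40,0,-30,0],[0,0,0,40,0,-70,0],[0,0,0,50,20,-110,0],[0,0,0,70,60,-130,0],[0,0,0,90,110,-140,0],[0,0,0,110,150,-140,0],[0,0,0,130,190,-140,0],[0,0,0,140,210,-140,0],[0,0,0,140,210,-140,0]])

```text
time: 10.8
ee_pos: [299.4, 605.9, 244.9]
eef_rot: [0.29, -3.128, 0.001]
contact_force: [0.5, -1.0, 0.1]
finger_gap: 0.0
gripper_force: 0.0
```

```bash
python3 -c "
from h import *
look('pics/c3.png');print(observe()['ee_pos'],observe()['contact_force'])"
```

```text
[302.57026659 603.92923665 245.088988  ] [0.74467595 0.18793326 0.44589705]
```

View pics/c3.png

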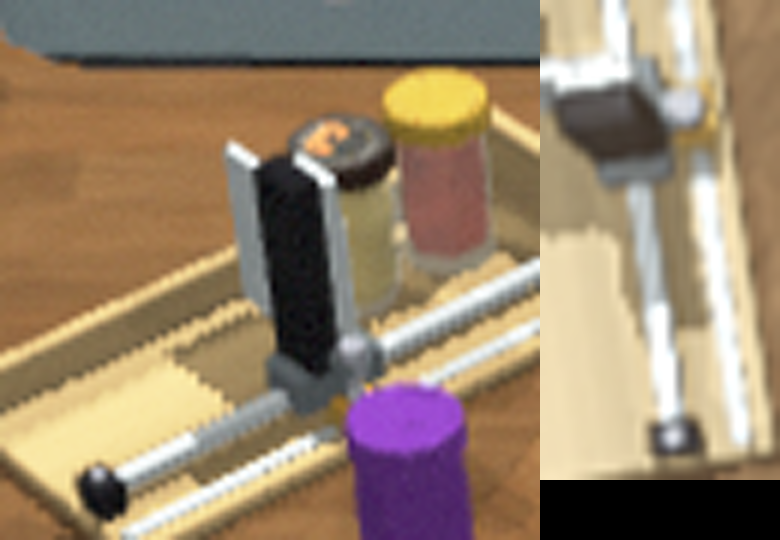

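The keeper is now at the brass block. In the top inset the ball is at (685,103) and the block spans about rows 75–145. The jars haven't moved. I'll take one closer look to confirm it's seated.

```bash
python3 - <<'E'
from h import *
t=np.mean([capture("top")[0].astype(float) for _ in range(6)],0).astype(np.uint8)
cv2.imwrite("pics/t4.png",cv2.resize(t[240:275,190:230,::-1],None,fx=16,fy=16,interpolation=cv2.INTER_CUBIC))
b=lambda x,y:(150+(x+.5)/5-.5,200+(y+.5)/5-.5)
d=np.array([.9836,.1805,0]);n=at_z("top",b(320,297),24)
for z in(24,32,40):
    k=n.copy();k[2]=z;u=proj("top",k);print(z,(u+.5-[190,240])*16)
E
```

```text
24 [385.6 312. ]
32 [380.85807617 306.69581917]
40 [376.06513388 301.33421269]
```

View pics/t4.png

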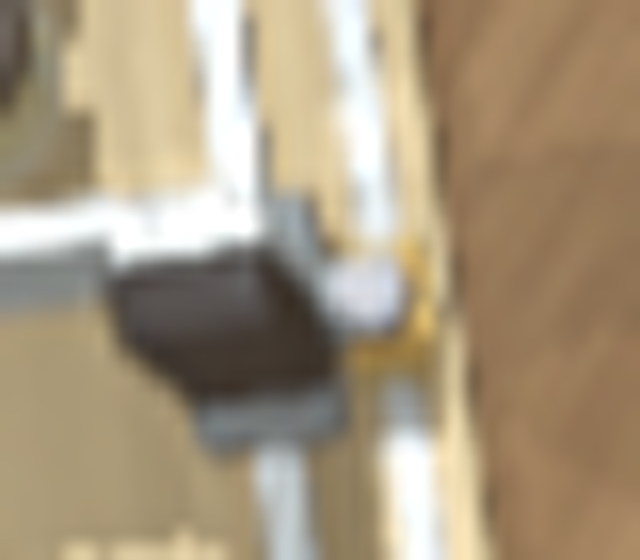

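The ball at (368,293) lies over the block centre at about (385,308), within parallax and pixel error. The force peak followed by a drop agrees, so the keeper is seated.

```bash
python3 -c "
from station import *
print(finish_job())"
```

```text
the job is handed in; nothing more can be done
None
```

I pushed the keeper along its rail with shut fingertips until it clicked into the brass notch (push peaked at about 8 N, then fell to zero), backed the arm clear with the jars where they stood, and handed the job in; no verdict was returned.

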